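# Lock the scan carriage for transport

## Task

The scan unit is about to be shipped and its inner carriage must be locked. Take the red T-key from its stand, put its square end through the brush-sealed slot in the unit's cover and feel along underneath until it drops into the hidden lock screw, then turn the screw clockwise as far as it goes. Draw the key out and put it back in its stand, and leave the marker pen, lens cap, screwdriver and brush where they lie.

Things in the scene. Friction and masses are not known exactly. Their poses are not given: they have to be found in the camera images.
- scan_unit: Closed grey and aluminium linear scan unit with black end caps, fixed to the bench: 90 mm along its x (base plate 114), 300 mm along its y, 60 mm high. Origin: centre of its underside. Its top is a cover 4 mm thick with a slot along the middle. The carriage inside, with its steel band and lock screw, is stiff in its drive and does not shift under the key.
- slot_mid (a point): Centre of the slot, at the cover's top, 60 mm above the bench. The slot runs along y, 62 mm to each side of here, 16 mm wide, sealed by black bristles that give way without force and hide what lies below: a flat steel band along the whole slot, its top 30 mm lower (30 mm above the bench), with the head of the lock screw flush in it.
- slot_end (a point): The +y end of the slot, at the cover's top, 62 mm from its middle. The lock screw lies on the slot's centre line, anywhere up to 42 mm to either side of the middle; its place is shown nowhere and must be felt. Its socket is a square hole 11.6 mm wide and 14 mm deep, its sides parallel to the slot while the screw is released, so the key fits at any quarter turn.
- lock_screw (a joint): Angle of the hidden lock screw: 0 released (start), growing as it turns clockwise seen from above, to its stop at 1.05 rad, where the carriage is locked. It turns stiffly (about 0.12 N m) and stays where it is left. The key has about 0.15 rad of play in the socket.
- t_key: Red T-handled key, 112 mm tall, about 0.22 kg, standing upright in its stand at the start. Origin: its tip (lower end); z points up along the shank. A black hub, 29 mm across, begins 70 mm above the tip, below the red grip.
- key_tip (a point): The key's tip, the centre of its lower end. From here up: a taper from 6 to 10 mm across over 4 mm, a square end 10 mm wide up to 22 mm (its sides along the key's x and y), then a round shank 12 mm thick up to the hub at 70 mm.
- key_grip (a point): Centre of the key's red grip, 99 mm above the tip: a flat-sided bar 18 mm thick (along the key's x), 100 mm long (along its y), 26 mm tall.
- key_stand: Black tube on a round 72 mm flange, fixed to the bench, 76 mm high, 38 mm across, with an upright bore 22 mm wide and about 70 mm deep. Origin: centre of its underside. The key stands in it with its hub resting on the mouth, its tip then 6 mm above the bench.
- stand_mouth (a point): Centre of the mouth of the stand's bore, 76 mm above the bench.
- marker_pen: Blue and white marker pen, 17 x 135 x 16 mm, lying along its y; origin at the centre of its underside. A bystander.
- lens_cap: Black round lens cap, 40 mm across and 10 mm high; origin at the centre of its underside. A bystander.
- screwdriver: Orange-handled screwdriver, 25 x 188 x 29 mm, lying along its y; origin at the centre of its underside. A bystander.
- brush: Flat brush with a yellow handle and black bristles, 31 x 179 x 11 mm, lying along its y; origin at the centre of its underside. A bystander.

How it is judged:
On the way, in this order (a step that is already met when the one before it is completed fails the run):
1. the key's tip has dropped into the hidden lock screw, at least 8 mm below the band (z of key_tip in the frame of scan_unit below 0.022 m and x of key_tip in the frame of scan_unit between -0.008 and 0.008 m and horizontal distance between key_tip and slot_mid below 0.05 m), for 0.2 s.
2. the lock screw is turned clockwise to its stop with the key in it (value of joint lock_screw above 0.92 rad and z of key_tip in the frame of scan_unit below 0.027 m and x of key_tip in the frame of scan_unit between -0.008 and 0.008 m and horizontal distance between key_tip and slot_mid below 0.05 m), for 0.1 s.
At the end, for the whole second after the job is handed in: The lock screw is turned to its stop (at least 0.9 of its 1.05 rad), and the key stands still in its stand, upright within 0.12 rad, its hub down on the mouth (tip within 6 mm of its seated height and 12 mm of the bore's axis) (value of joint lock_screw above 0.9 rad and horizontal distance between key_tip and stand_mouth below 0.012 m and height (world z) of key_tip below 0.012 m and angle between t_key's own z axis and vertical below 0.12 rad and linear speed of t_key below 0.02 m/s); the robot touches nothing.
It fails at once if the marker pen is moved by more than 25 mm (distance of marker_pen from where it was at the start of the episode above 0.025 m).
It fails at once if the lens cap is moved by more than 25 mm (distance of lens_cap from where it was at the start of the episode above 0.025 m).
It fails at once if the screwdriver is moved by more than 25 mm (distance of screwdriver from where it was at the start of the episode above 0.025 m).
It fails at once if the brush is moved by more than 25 mm (distance of brush from where it was at the start of the episode above 0.025 m).
It also fails if it takes over 58 s, if anything falls off the work surface, if the arm or the gripper's body presses on something with over 40 N, if the wrist force passes 120 N, or if a joint passes its speed limit or range.

## Robot

A 6-joint arm with a two-finger parallel gripper is mounted at the origin on a cart in front of the work surface, level with it; the furniture and walls round the work are solid. World frame = base frame: x ahead of the robot, y to its left, z up, the work surface at z = 0. Lengths are in m, angles in rad, forces in N, time in s.
With the tool pointing down it reaches from about 0.375 to 0.9 m from the base axis. Payload 3.1 kg.
Tool frame: the origin (TCP) lies midway between the tips of the shut fingers; the grasp point (between the pads) lies robot.grip_depth behind it (robot.grip_depth is the distance from the TCP to the grasp point, in m); z points along the fingers, y is the line along which they close (so a half turn about z gives the same grasp; the last joint's range is limited). The gripper opens to 87 mm and grips with 3 to 60 N. Pads are 19 mm wide; open, the fingers measure 117 mm over their backs; the gripper's body (75 mm by 190 mm) begins 51 mm behind the grasp point.
Start: joints at [1.167, 0.527, 1.433, -0, 1.181, -0.178], TCP at [0.139, 0.609, 0.223] pointing down, gripper open.
Joint ranges: [-3.08, 3.08], [-0.75, 2.2], [0.22, 2.44], [-1.43, 4.57], [0, 2.65], [-2.85, 2.85]. Speed limits (rad/s): [2.79, 2.79, 3.14, 3.14, 3.14, 3.14].

## Interface

Orientations are given as a unit quaternion [x, y, z, w].
In Python, from rig import robot, imaging, get_obs gives the robot as it stands (robot), with the cameras (imaging) and the readings as plain functions.
- The arm moves only by the tool nudge_tcp, called after "Call:" as a command line: name --argument value ..., lists and objects as JSON in quotes. Schema: {"type":"object","properties":{"plan":{"type":"object","properties":{"deltas":{"type":"array","items":{"type":"array","items":{"type":"number"},"minItems":4,"maxItems":4},"minItems":1,"maxItems":20}},"additionalProperties":false,"required":["deltas"]},"aperture":{"type":"number"},"force":{"type":"number"},"only":{"type":"string"},"quiet":{"type":"boolean"},"lines":{"type":"string"}},"required":["plan"],"additionalProperties":false}. plan is an object whose key "deltas" holds a list of rows, 1 to 20 of them, each of 4 numbers: dx, dy, dz in m, then a turn about the tool's z in rad; each row shifts and turns the commanded pose from where the row before left it, along the tool's axes as they then stand; what a row does not reach is not made up. A row lasts 1/12 s, in which the tool goes at most 0.0417 m and 0.125 rad, less where a joint would pass 70% of its speed; a pose out of reach is approached as far as the arm can. aperture is the finger opening in m, set as the call begins (left out keeps the last). The fingers move at their own pace and stop on an object; force is the grip in N (left out, the last holds). Time passes only in rows, so rows that do not move let the fingers close. The tool returns the time, the measured TCP pose, the force, the opening and the grip force at its end. only (a regular expression) keeps the lines of the reply that match it, lines (a string "A,B") keeps lines A to B, and quiet returns only ok. Input that does not fit is refused with a message, and nothing moves.
- get_obs(): the state, without advancing time (a new reading comes with each control period).
- imaging.camera(name): name is "side" or "top"; returns a dict with "img" (384x512x3 uint8, red, green, blue), "fx", "fy", "cx", "cy" (pixels), "xyz" and "attitude" of the camera in the world. Camera axes: x right, y down, z forward; pixel columns grow to the right and rows downward; lengths in m; the calibration is good to about 2 mm. A picture is of the moment at which its call begins. There is no depth.
- robot.hand_in(): hands the job in; it is judged then, once.
The state is a dict: "time": time; "q": joint angles; "joint_velocities": joint speeds; "joint_torque": joint torques, N m; "position": TCP position; "tool_rot": TCP orientation; "ft_force": force on the tool from outside, world axes, zero at the start; "moment": the same for the moment, N m; "grip_width": finger opening in m; "grip_force": force on a finger pad.
Only numpy, scipy, OpenCV 4.12 (cv2) and the standard library are available. Lean on these libraries where they do the work, as an engineer would, in place of code of your own. Each camera call takes 0.05 s, during which the arm holds its last target. There are 200 camera calls.

## Working session

There is one attempt and no reset: what is moved stays moved. The work goes in short steps, Python scripts to look and compute and a tool call to move; the robot and the scene stay as the last step left them, time stands still between calls to the robot, and variables do not carry over. Pictures are saved under pics/ and viewed, at most 10 in all, crops included, and the job is handed in when it is done.

```bash
ls; mkdir -p pics; python3 - <<'E'
from rig import robot, imaging, get_obs
import cv2,numpy as np
o=get_obs();print({k:np.round(v,3).tolist() if not isinstance(v,dict) else v for k,v in o.items()},robot.grip_depth)
for n in("top","side"):
    c=imaging.camera(n);cv2.imwrite(f"pics/{n}0.png",c["img"][:,:,::-1])
    print(n,{k:np.round(v,4).tolist() for k,v in c.items() if k!="img"})
E
```

```text
pics
rig.py
{'time': 0.0, 'q': [1.167, 0.528, 1.434, -0.0, 1.181, -0.178], 'joint_velocities': [-0.0, -0.0, -0.001, 0.0, -0.001, 0.0], 'joint_torque': [0.001, -44.005, -17.659, 0.064, 0.058, -0.0], 'position': [0.139, 0.609, 0.222], 'tool_rot': [0.112, 0.994, -0.001, -0.0], 'ft_force': [0.045, 1.038, 0.231], 'moment': [-0.01, 0.048, 0.0], 'grip_force': 0.0, 'grip_width': 0.087} 0.0187
top {'fx': 394.8094, 'fy': 394.8094, 'cx': 257.1265, 'cy': 186.9605, 'xyz': [0.3137, 0.0288, 1.1255], 'attitude': [0.7151, -0.6914, 0.072, -0.0738]}
side {'fx': 353.6485, 'fy': 353.6485, 'cx': 262.2654, 'cy': 192.4965, 'xyz': [0.0388, -0.2067, 0.8064], 'attitude': [0.8014, -0.5152, 0.1614, -0.2575]}
```

View pics/top0.png

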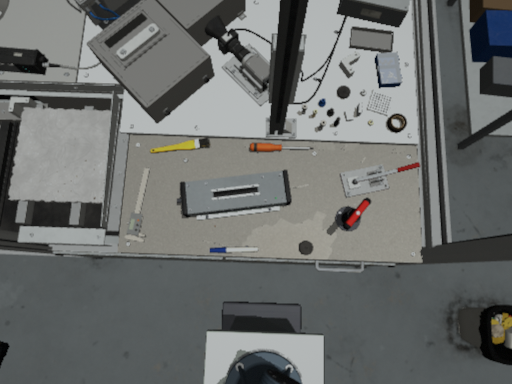

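View pics/side0.png

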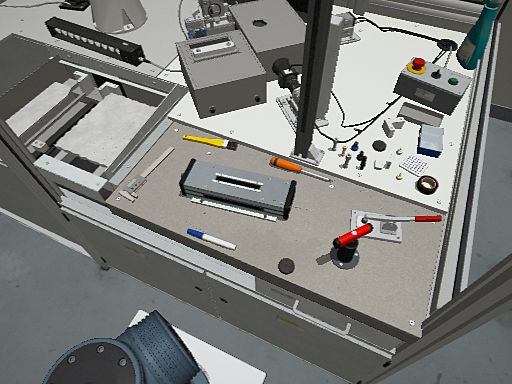

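The top view shows the scan unit at about (236,192), its slot along (213..259, 191), the key and stand at about (350,215), pen (233,250), cap (306,247), screwdriver (280,148) and brush (180,147). I'll enlarge the unit and key in both views.

```bash
cat > h.py <<'E'
import numpy as np,cv2
from scipy.spatial.transform import Rotation as R
def ray(c,u,v):
    return R.from_quat(c["attitude"]).apply([(u-c["cx"])/c["fx"],(v-c["cy"])/c["fy"],1])
def at_z(c,u,v,z):
    d=ray(c,u,v);p=np.array(c["xyz"]);return p+d*(z-p[2])/d[2]
def proj(c,P):
    q=R.from_quat(c["attitude"]).inv().apply(np.array(P)-c["xyz"]);return [c["fx"]*q[0]/q[2]+c["cx"],c["fy"]*q[1]/q[2]+c["cy"]]
E
python3 - <<'E'
import cv2,numpy as np
t=cv2.imread("pics/top0.png");s=cv2.imread("pics/side0.png")
def crop(i,u,v,w,h,k): return cv2.resize(i[v:v+h,u:u+w],None,fx=k,fy=k,interpolation=cv2.INTER_CUBIC)
a=np.hstack([crop(t,176,166,120,60,5)[:, :600],np.zeros((300,0,3),np.uint8)])
b=np.hstack([crop(t,320,190,60,60,5),crop(s,310,215,60,60,5)])
cv2.imwrite("pics/crop.png",np.vstack([a,b]))
cv2.imwrite("pics/crop2.png",crop(s,170,150,140,80,5))
E
```

```text
(no output)
```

View pics/crop.png

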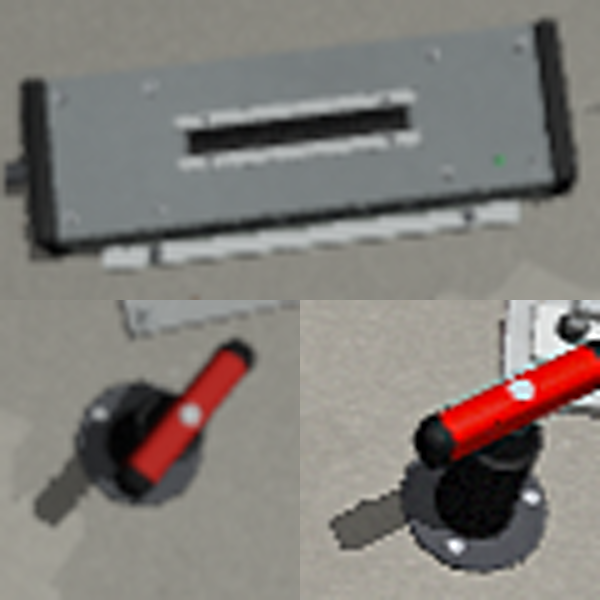

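View pics/crop2.png

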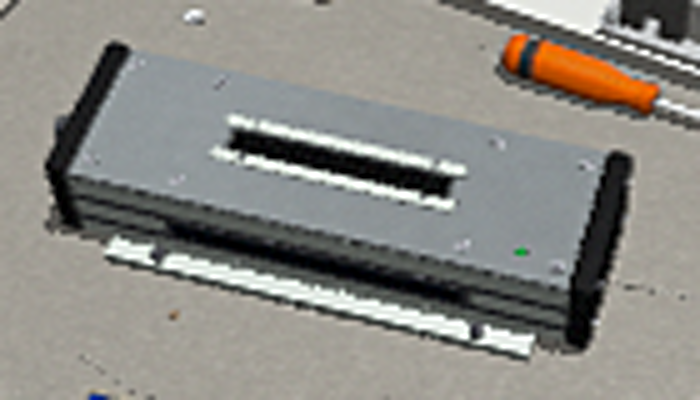

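```bash
cat > m.py <<'E'
from rig import robot, imaging, get_obs
from h import *
from scipy.optimize import least_squares
t=imaging.camera("top");s=imaging.camera("side")
def T(u,v):return (u/5+176-.4,v/5+166-.4)
def K(u,v):return (u/5+320-.4,v/5+190-.4)
def S(u,v):return (u/5+170-.4,v/5+150-.4)
def Q(u,v):return (u/5+310-.4,v/5+215-.4)
def tri(a,b):
    r=least_squares(lambda P:np.r_[np.array(proj(t,P))-a,np.array(proj(s,P))-b],[.4,0,.05]);return r.x.round(4),r.fun.round(2)
for n,a,b in[("L",T(188,143),S(235,136)),("R",T(408,117),S(450,188))]:
    print(n,at_z(t,*a,.06).round(4),at_z(s,*b,.06).round(4),tri(a,b))
print("cover corners",[at_z(t,*T(*p),.06).round(4) for p in((48,82),(535,25),(555,188),(58,243))])
a,b=K(190,114),Q(223,90);print("dot",at_z(t,*a,.118).round(4),at_z(s,*b,.118).round(4),tri(a,b))
p,q=[at_z(t,*K(*x),.105) for x in((138,180),(238,55))];print("grip",p,q,np.arctan2(*(q-p)[[1,0]]),np.linalg.norm(q-p))
p,q=[at_z(s,*Q(*x),.105) for x in((133,142),(310,60))];print("grip s",p,q,np.arctan2(*(q-p)[[1,0]]),np.linalg.norm(q-p))
print("flange",at_z(t,*K(140,142),.006).round(4),at_z(s,*Q(177,200),.006).round(4))
# red mask centroids / axes
for c,z in((t,.105),(s,.105)):
    i=c["img"].astype(int);m=((i[...,0]>120)&(i[...,1]<70)&(i[...,2]<70)).astype(np.uint8)
    n,l,st,ce=cv2.connectedComponentsWithStats(m)
    for k in range(1,n):
        if st[k,4]>60:
            pts=np.argwhere(l==k)[:,::-1];W=np.array([at_z(c,*x,z)[:2] for x in pts]);e=np.linalg.svd(W-W.mean(0),full_matrices=False)[2][0]
            print(st[k],W.mean(0).round(4),np.arctan2(e[1],e[0]))
E
python3 m.py
```

```text
L [0.5126 0.1552 0.06  ] [0.515  0.1517 0.06  ] (array([0.5141, 0.1536, 0.0593]), array([ 0.63, -0.48, -0.75,  0.17]))
R [0.5313 0.0349 0.06  ] [0.5312 0.0324 0.06  ] (array([0.5325, 0.034 , 0.0571]), array([ 0.32, -0.21, -0.36,  0.08]))
cover corners [array([0.5443, 0.2345, 0.06  ]), array([ 0.5859, -0.034 ,  0.06  ]), array([ 0.4944, -0.0468,  0.06  ]), array([0.455 , 0.2227, 0.06  ])]
dot [ 0.4668 -0.2257  0.118 ] [ 0.4664 -0.2285  0.118 ] (array([ 0.4679, -0.2278,  0.1146]), array([ 0.48, -0.24, -0.45,  0.08]))
grip [ 0.43333019 -0.20144402  0.105     ] [ 0.50081695 -0.2547435   0.105     ] -0.6684762201009041 0.08599591884696624
grip s [ 0.43284737 -0.20018609  0.105     ] [ 0.50586493 -0.26053991  0.105     ] -0.6907310223462768 0.0947319802553596
flange [ 0.4667 -0.2252  0.006 ] [ 0.4669 -0.2287  0.006 ]
[347 201  22  25 157] [ 0.468  -0.2285] 2.4616466720086825
[415 216  27   4  88] [ 0.5831 -0.3704] -1.1069980088203677
[338 224  33  20 219] [ 0.4725 -0.2295] 2.4658385793959856
```

```bash
cat >> h.py <<'E'
def goto(X,Y,Z,phi=None):
    "print tool-axis shift (in present tool frame) to world point, then turn to tool-y angle phi"
    from rig import robot, imaging, get_obs
    o=get_obs();M=R.from_quat(o["tool_rot"]).as_matrix();f=np.arctan2(M[1,1],M[0,1])
    d=M.T@(np.array([X,Y,Z])-o["position"]);print("t",round(o["time"],2),"pos",np.round(o["position"],4),"phi",round(f,4),"tilt",np.round(M[2],3),"q6",round(o["q"][5],3),"F",np.round(o["ft_force"],1),"M",np.round(o["moment"],2),"w",round(o["grip_width"],4))
    print("tool shift",d.round(4),"turn",None if phi is None else round(f-phi,4))
E
```

Call:
nudge_tcp --plan '{"deltas":[[-0.0286, -0.02, 0, 0], [-0.0286, -0.02, 0, 0], [-0.0286, -0.02, 0, 0], [-0.0286, -0.02, 0, 0], [-0.0286, -0.02, 0, 0], [-0.0286, -0.02, 0, 0], [-0.0286, -0.02, 0, 0], [-0.0286, -0.02, 0, 0], [-0.0286, -0.02, 0, 0], [-0.0286, -0.02, 0, 0], [-0.0286, -0.02, 0, 0], [-0.0286, -0.02, 0, 0]]}' --aperture 0.087

```text
time: 1.2
position: [0.4212, 0.2973, 0.2226]
tool_rot: [0.112, 0.994, 0.0, -0.0]
ft_force: [0.7, -0.6, -0.3]
grip_width: 0.087
grip_force: 0.0
```

Call:
nudge_tcp --plan '{"deltas":[[-0.0109, -0.0335, 0, 0], [-0.0109, -0.0335, 0, 0], [-0.0109, -0.0335, 0, 0], [-0.0109, -0.0335, 0, 0], [-0.0109, -0.0335, 0, 0], [-0.0109, -0.0335, 0, 0], [-0.0109, -0.0335, 0, 0], [-0.0109, -0.0335, 0, 0], [-0.0109, -0.0335, 0, 0], [-0.0109, -0.0335, 0, 0], [-0.0109, -0.0335, 0, 0], [-0.0109, -0.0335, 0, 0], [-0.0109, -0.0335, 0, 0], [-0.0109, -0.0335, 0, 0], [-0.0109, -0.0335, 0, 0], [0, 0, 0, 0.1135], [0, 0, 0, 0.1135], [0, 0, 0, 0.1135], [0, 0, 0, 0.1135], [0, 0, 0, 0]]}'

```text
time: 2.87
position: [0.4675, -0.2276, 0.2224]
tool_rot: [0.334, 0.943, 0.0, -0.0]
ft_force: [-0.6, 0.3, 0.5]
grip_width: 0.0866
grip_force: 0.0
```

```bash
python3 -c "
from h import *;goto(.467,-.2275,.096,.893)
from rig import robot, imaging, get_obs
P=[]
for n in('top','side'):
    c=imaging.camera(n);cv2.imwrite(f'pics/{n}1.png',c['img'][:,:,::-1])"
```

```text
t 2.87 pos [ 0.4675 -0.2276  0.2224] phi 0.8897 tilt [ 0.001  0.    -1.   ] q6 -1.558 F [-0.6  0.3  0.5] M [-0.04 -0.01 -0.05] w 0.0866
tool shift [ 0.0004 -0.0003  0.1264] turn -0.0033
```

Call:
nudge_tcp --plan '{"deltas":[[0, 0, 0.021, 0], [0, 0, 0.021, 0], [0, 0, 0.021, 0], [0, 0, 0.021, 0], [0, 0, 0.021, 0], [0, 0, 0.0215, 0], [0, 0, 0, 0], [0, 0, 0, 0]]}'

```text
time: 3.63
position: [0.4672, -0.227, 0.0954]
tool_rot: [0.332, 0.943, 0.0, -0.001]
ft_force: [-0.6, -0.6, 1.0]
grip_width: 0.0867
grip_force: 0.0
```

Call:
nudge_tcp --plan '{"deltas":[[0, 0, 0, 0], [0, 0, 0, 0], [0, 0, 0, 0], [0, 0, 0, 0], [0, 0, 0, 0], [0, 0, 0, 0], [0, 0, 0, 0], [0, 0, 0, 0]]}' --aperture 0 --force 50

```text
time: 4.3
position: [0.4678, -0.2275, 0.0962]
tool_rot: [0.333, 0.943, -0.0, 0.0]
ft_force: [0.3, -0.5, 0.7]
grip_width: 0.0418
grip_force: 0.0
```

```bash
python3 -c "from h import *;goto(.467,-.2275,.2,1.72)"
```

```text
t 4.3 pos [ 0.4678 -0.2275  0.0962] phi 0.8921 tilt [-0. -0. -1.] q6 -1.56 F [ 0.3 -0.5  0.7] M [-0.01 -0.01  0.03] w 0.0418
tool shift [ 0.0006 -0.0004 -0.1038] turn -0.8279
```

Call:
nudge_tcp --plan '{"deltas":[[0, 0, 0, 0], [0, 0, 0, 0], [0, 0, 0, 0], [0, 0, 0, 0], [0, 0, 0, 0], [0, 0, 0, 0], [0, 0, 0, 0], [0, 0, 0, 0]]}'

```text
time: 4.97
position: [0.4678, -0.2275, 0.096]
tool_rot: [0.333, 0.943, 0.0, 0.0]
ft_force: [0.2, 1.6, -0.7]
grip_width: 0.0174
grip_force: 50.0
```

```bash
python3 -c "from h import *;goto(.467,-.2275,.2,1.72)"
```

```text
t 4.97 pos [ 0.4678 -0.2275  0.096 ] phi 0.892 tilt [ 0.  0. -1.] q6 -1.56 F [ 0.2  1.6 -0.7] M [-0.02 -0.12  0.02] w 0.0174
tool shift [ 0.0006 -0.0005 -0.104 ] turn -0.828
```

Call:
nudge_tcp --plan '{"deltas":[[0, 0, -0.0175, 0], [0, 0, -0.0175, 0], [0, 0, -0.0175, 0], [0, 0, -0.0175, 0], [0, 0, -0.0175, 0], [0, 0, -0.0175, 0], [0, 0, 0, 0]]}'

```text
time: 5.55
position: [0.4692, -0.2287, 0.2038]
tool_rot: [0.333, 0.943, -0.001, 0.003]
ft_force: [1.2, -0.9, -1.4]
grip_width: 0.0179
grip_force: 50.0
```

```bash
python3 -c "from h import *;goto(.53,.044,.18,1.72)"
```

```text
t 5.55 pos [ 0.4692 -0.2287  0.2038] phi 0.8922 tilt [-0.006 -0.    -1.   ] q6 -1.56 F [ 1.2 -0.9 -1.4] M [-0.08 -0.03  0.01] w 0.0179
tool shift [0.124  0.2504 0.0231] turn -0.8278
```

Call:
nudge_tcp --plan '{"deltas":[[0.0124, 0.025, 0, 0], [0.0124, 0.025, 0, 0], [0.0124, 0.025, 0, 0], [0.0124, 0.025, 0, 0], [0.0124, 0.025, 0, 0], [0.0124, 0.025, 0, 0], [0.0124, 0.025, 0, 0], [0.0124, 0.025, 0, 0], [0.0124, 0.025, 0, 0], [0.0124, 0.025, 0, 0], [0, 0, 0, -0.1183], [0, 0, 0, -0.1183], [0, 0, 0, -0.1183], [0, 0, 0, -0.1183], [0, 0, 0, -0.1183], [0, 0, 0, -0.1183], [0, 0, 0, -0.1183], [0, 0, 0, 0], [0, 0, 0, 0]]}'

```text
time: 7.13
position: [0.5274, 0.045, 0.1999]
tool_rot: [-0.073, 0.997, 0.0, -0.001]
ft_force: [-0.0, 0.6, -1.1]
grip_width: 0.0177
grip_force: 50.0
```

```bash
python3 - <<'E'
from h import *
from rig import robot, imaging, get_obs
goto(.53,.044,.18,1.72)
I=[]
for n,u,v in(("top",170,150),("side",170,110)):
    c=imaging.camera(n);cv2.imwrite(f'pics/{n}2.png',c['img'][:,:,::-1])
    tip=np.array(get_obs()["position"]);print(n,[np.round(proj(c,tip-[0,0,h]),1) for h in(-.007,0.09)])
    I.append(cv2.resize(c['img'][v:v+120,u:u+130,::-1],None,fx=4,fy=4,interpolation=cv2.INTER_CUBIC)[:,:520])
cv2.imwrite("pics/c2.png",cv2.resize(np.hstack(I),(800,369)))
cv2.imwrite("pics/c2s.png",I[1])
E
```

```text
t 7.13 pos [0.5274 0.045  0.1999] phi 1.717 tilt [ 0.002  0.001 -1.   ] q6 -1.843 F [-0.   0.6 -1.1] M [ 0.06 -0.03 -0.04] w 0.0177
tool shift [-0.0024 -0.0013  0.0199] turn -0.003
top [array([253., 178.]), array([253.4, 186.4])]
side [array([253.1, 148.3]), array([254.2, 174.7])]
```

View pics/c2.png

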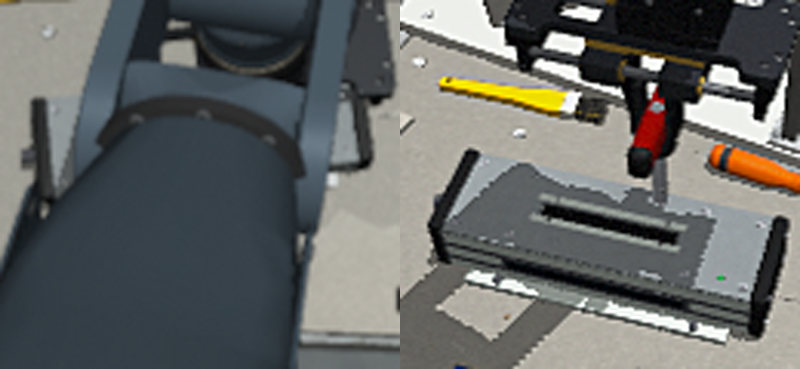

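Call:
nudge_tcp --plan '{"deltas":[[-0.0024, -0.0013, 0.011, 0], [0, 0, 0.011, 0], [0, 0, 0.011, 0], [0, 0, 0.01, 0], [0, 0, 0, 0], [0, 0, 0, 0]]}'

```text
time: 7.73
position: [0.5302, 0.044, 0.1571]
tool_rot: [-0.074, 0.997, 0.0, -0.001]
ft_force: [0.3, 0.0, -2.9]
grip_width: 0.0174
grip_force: 50.0
```

```bash
python3 - <<'E'
from h import *
from rig import robot, imaging, get_obs
goto(.53,.044,.18,1.72)
c=imaging.camera("side");cv2.imwrite('pics/side3.png',c['img'][:,:,::-1])
p=np.array(get_obs()["position"]);print(np.round(proj(c,p-[0,0,.09]),2),p)
u,v=200,150
cv2.imwrite("pics/c3.png",cv2.resize(c['img'][v:v+60,u:u+80,::-1],None,fx=10,fy=10,interpolation=cv2.INTER_CUBIC))
E
```

```text
t 7.73 pos [0.5302 0.044  0.1571] phi 1.7196 tilt [ 0.002  0.001 -1.   ] q6 -1.847 F [ 0.3  0.  -2.9] M [ 0.04  0.05 -0.03] w 0.0174
tool shift [ 0.0003  0.     -0.0229] turn -0.0004
[255.47 184.06] [0.53084273 0.04394871 0.15778111]
```

View pics/c3.png

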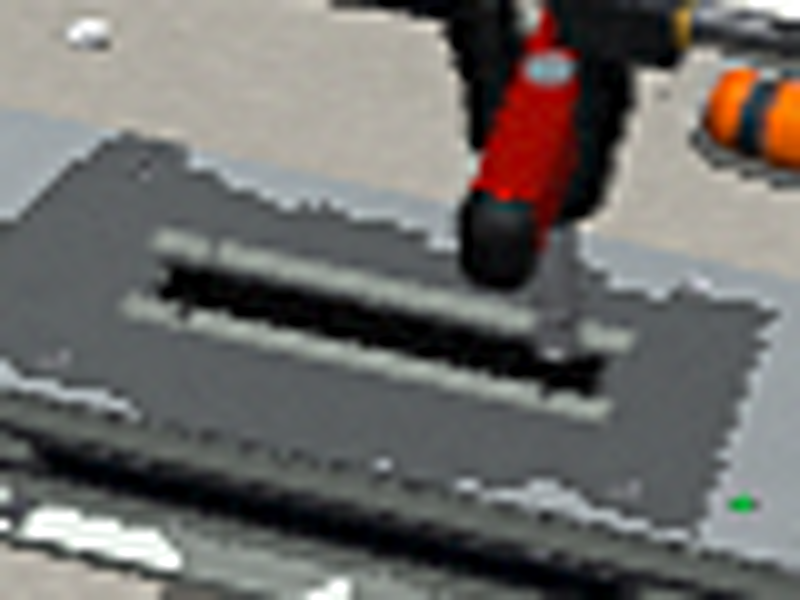

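The tip is at crop (555,352), and the slot's centre line there is at about row 366. The tip will drop about 19 rows over the last 7 mm, so it is aligned. Lowering through the bristles.

Call:
nudge_tcp --plan '{"deltas":[[0, 0, 0.005, 0], [0, 0, 0.005, 0], [0, 0, 0.005, 0], [0, 0, 0.005, 0], [0, 0, 0.004, 0], [0, 0, 0, 0]]}'

```text
time: 8.28
position: [0.53, 0.0441, 0.133]
tool_rot: [-0.075, 0.997, 0.0, -0.001]
ft_force: [-0.6, -0.4, -1.6]
grip_width: 0.0174
grip_force: 50.0
```

```bash
python3 -c "from h import *;goto(.53,.044,.12,1.72)"
```

```text
t 8.28 pos [0.53   0.0441 0.133 ] phi 1.7201 tilt [ 0.002  0.001 -1.   ] q6 -1.847 F [-0.6 -0.4 -1.6] M [-0.03  0.01  0.02] w 0.0174
tool shift [ 0.     -0.0001  0.013 ] turn 0.0001
```

Call:
nudge_tcp --plan '{"deltas":[[0, 0, 0.003, 0], [0, 0, 0.003, 0], [0, 0, 0.003, 0], [0, 0, 0.002, 0], [0, 0, 0.002, 0], [0, 0, 0, 0]]}'

```text
time: 8.78
position: [0.5305, 0.044, 0.1206]
tool_rot: [-0.075, 0.997, 0.0, -0.0]
ft_force: [0.3, -0.1, -2.7]
grip_width: 0.0176
grip_force: 50.0
```

```bash
python3 -c "from h import *;goto(.53,.044,.12,1.72)"
```

```text
t 8.78 pos [0.5305 0.044  0.1206] phi 1.7201 tilt [ 0.001  0.    -1.   ] q6 -1.847 F [ 0.3 -0.1 -2.7] M [-0.01  0.03 -0.03] w 0.0176
tool shift [0.0005 0.0001 0.0006] turn 0.0001
```

Call:
nudge_tcp --plan '{"deltas":[[0, 0, 0.001, 0], [0, 0, 0.001, 0], [0, 0, 0, 0], [0, 0, 0, 0]]}'

```text
time: 9.12
position: [0.531, 0.044, 0.1198]
tool_rot: [-0.075, 0.997, -0.0, 0.0]
ft_force: [-1.2, 1.1, 4.4]
grip_width: 0.0177
grip_force: 50.0
```

```bash
python3 -c "from h import *;goto(.53,.044,.12,1.72)"
```

```text
t 9.12 pos [0.531  0.044  0.1198] phi 1.7202 tilt [-0.001 -0.    -1.   ] q6 -1.847 F [-1.2  1.1  4.4] M [0.01 0.3  0.01] w 0.0177
tool shift [ 0.001   0.0002 -0.0002] turn 0.0002
```

Call:
nudge_tcp --plan '{"deltas":[[0, 0, 0.001, 0], [0, 0, 0.001, 0], [0, 0, 0, 0], [0, 0, 0, 0]]}'

```text
time: 9.45
position: [0.5314, 0.044, 0.1195]
tool_rot: [-0.075, 0.997, -0.0, 0.001]
ft_force: [-3.1, 1.1, 16.1]
grip_width: 0.0177
grip_force: 50.0
```

```bash
python3 -c "from h import *;goto(.53,.044,.12,1.72)"
```

```text
t 9.45 pos [0.5314 0.044  0.1195] phi 1.7202 tilt [-0.002 -0.001 -1.   ] q6 -1.847 F [-3.1  1.1 16.1] M [0.09 0.89 0.01] w 0.0177
tool shift [ 0.0014  0.0002 -0.0005] turn 0.0002
```

Call:
nudge_tcp --plan '{"deltas":[[0, 0, -0.003, 0], [0.001, 0, 0, 0], [0.001, 0, 0, 0], [0.001, 0, 0, 0], [0, 0, 0, 0]]}'

```text
time: 9.87
position: [0.5288, 0.0436, 0.1199]
tool_rot: [-0.074, 0.997, 0.0, 0.001]
ft_force: [1.8, 0.7, -0.7]
grip_width: 0.0176
grip_force: 50.0
```

```bash
python3 -c "from h import *;goto(.53,.044,.12,1.72)"
```

```text
t 9.87 pos [0.5288 0.0436 0.1199] phi 1.7196 tilt [-0.002 -0.    -1.   ] q6 -1.849 F [ 1.8  0.7 -0.7] M [ 0.26 -0.45 -0.02] w 0.0176
tool shift [-0.0013  0.0002 -0.    ] turn -0.0004
```

Call:
nudge_tcp --plan '{"deltas":[[-0.002, 0, 0, 0], [-0.002, 0, 0, 0], [-0.002, 0, 0, 0], [0, 0, 0, 0]]}'

```text
time: 10.2
position: [0.5322, 0.0444, 0.1198]
tool_rot: [-0.075, 0.997, 0.0, -0.002]
ft_force: [-3.3, -1.5, 3.5]
grip_width: 0.0177
grip_force: 50.0
```

```bash
python3 -c "from h import *;goto(.53,.044,.12,1.72)"
```

```text
t 10.2 pos [0.5322 0.0444 0.1198] phi 1.7204 tilt [ 0.004  0.001 -1.   ] q6 -1.846 F [-3.3 -1.5  3.5] M [-0.21  0.82  0.04] w 0.0177
tool shift [ 0.0023 -0.0001 -0.0002] turn 0.0004
```

Call:
nudge_tcp --plan '{"deltas":[[0.003, 0, 0.0012, 0], [0, 0.002, 0, 0], [0, 0.0025, 0, 0], [0, 0.0025, 0, 0], [0, 0.0025, 0, 0], [0, 0.0025, 0, 0], [0, 0, 0, 0]]}'

```text
time: 10.78
position: [0.5311, 0.0553, 0.1198]
tool_rot: [-0.075, 0.997, -0.001, 0.003]
ft_force: [0.6, -3.3, 6.1]
grip_width: 0.0175
grip_force: 50.0
```

```bash
python3 -c "from h import *;goto(.53,.044,.12,1.72)"
```

```text
t 10.78 pos [0.5311 0.0553 0.1198] phi 1.7208 tilt [-0.005 -0.002 -1.   ] q6 -1.825 F [ 0.6 -3.3  6.1] M [-0.75 -0.06  0.02] w 0.0175
tool shift [ 0.0028 -0.011  -0.0002] turn 0.0008
```

Call:
nudge_tcp --plan '{"deltas":[[0.001, 0.0025, 0.0005, 0], [0, 0.0025, 0, 0], [0, 0.0025, 0, 0], [0, 0.0025, 0, 0], [0, 0.0025, 0, 0], [0, 0, 0, 0]]}'

```text
time: 11.28
position: [0.5292, 0.0673, 0.1197]
tool_rot: [-0.075, 0.997, -0.001, 0.004]
ft_force: [0.7, -3.7, 7.2]
grip_width: 0.0177
grip_force: 50.0
```

```bash
python3 -c "from h import *;goto(.53,.044,.12,1.72)"
```

```text
t 11.28 pos [0.5292 0.0673 0.1197] phi 1.721 tilt [-0.007 -0.003 -1.   ] q6 -1.802 F [ 0.7 -3.7  7.2] M [-0.9  -0.2  -0.06] w 0.0177
tool shift [ 0.0027 -0.0231 -0.0002] turn 0.001
```

Call:
nudge_tcp --plan '{"deltas":[[0, 0.0025, 0, 0], [0, 0.0025, 0, 0], [0, 0.0025, 0, 0], [0, 0.0025, 0, 0], [0, 0.0025, 0, 0], [0, 0, 0, 0]]}'

```text
time: 11.78
position: [0.5273, 0.0796, 0.1197]
tool_rot: [-0.075, 0.997, -0.001, 0.004]
ft_force: [0.5, -3.9, 7.5]
grip_width: 0.018
grip_force: 50.0
```

```bash
python3 -c "from h import *;goto(.53,.044,.12,1.72)"
```

```text
t 11.78 pos [0.5273 0.0796 0.1197] phi 1.7212 tilt [-0.007 -0.003 -1.   ] q6 -1.779 F [ 0.5 -3.9  7.5] M [-1.07 -0.21  0.02] w 0.018
tool shift [ 0.0027 -0.0356 -0.0002] turn 0.0012
```

Call:
nudge_tcp --plan '{"deltas":[[0.0015, 0, 0, 0], [0.001, 0.0025, 0, 0], [0, 0.0025, 0, 0], [0, 0.0025, 0, 0], [0, 0.0025, 0, 0], [0, 0.0025, 0, 0], [0, 0, 0, 0]]}'

```text
time: 12.37
position: [0.5209, 0.0934, 0.1182]
tool_rot: [-0.074, 0.997, 0.001, 0.001]
ft_force: [1.9, 0.9, 0.5]
grip_width: 0.0173
grip_force: 50.0
```

```bash
python3 -c "from h import *;goto(.53,.044,.12,1.72)"
```

```text
t 12.37 pos [0.5209 0.0934 0.1182] phi 1.7194 tilt [-0.003  0.001 -1.   ] q6 -1.756 F [1.9 0.9 0.5] M [ 0.22 -0.55 -0.03] w 0.0173
tool shift [-0.0017 -0.0502 -0.0019] turn -0.0006
```

Call:
nudge_tcp --plan '{"deltas":[[0, 0.0025, 0, 0], [0, 0.0025, 0, 0], [0, 0.0025, 0, 0], [0, 0.0025, 0, 0], [0, 0.0025, 0, 0], [0, 0, 0, 0]]}'

```text
time: 12.87
position: [0.5197, 0.1013, 0.1184]
tool_rot: [-0.077, 0.997, -0.004, 0.001]
ft_force: [2.5, -12.9, -1.0]
grip_width: 0.0175
grip_force: 51.4
```

```bash
python3 -c "from h import *;goto(.53,.044,.12,1.72)"
```

```text
t 12.87 pos [0.5197 0.1013 0.1184] phi 1.725 tilt [-0.002 -0.008 -1.   ] q6 -1.732 F [  2.5 -12.9  -1. ] M [-3.25 -0.7  -0.05] w 0.0175
tool shift [-0.0014 -0.0582 -0.0011] turn 0.005
```

It has dropped into the socket: z sank with no load, and Fy is now blocked. I'll ease back and press down.

Call:
nudge_tcp --plan '{"deltas":[[-0.001, -0.003, 0, 0], [0, -0.003, 0, 0], [0, 0, 0.0015, 0], [0, 0, 0.0015, 0], [0, 0, 0, 0]]}'

```text
time: 13.28
position: [0.521, 0.0975, 0.1162]
tool_rot: [-0.075, 0.997, -0.002, 0.001]
ft_force: [1.2, -6.9, 5.4]
grip_width: 0.0179
grip_force: 51.0
```

```bash
python3 -c "from h import *;goto(.53,.044,.12,1.72)"
```

```text
t 13.28 pos [0.521  0.0975 0.1162] phi 1.7219 tilt [-0.002 -0.004 -1.   ] q6 -1.743 F [ 1.2 -6.9  5.4] M [-1.85 -0.32 -0.04] w 0.0179
tool shift [-0.0009 -0.0543 -0.0036] turn 0.0019
```

Call:
nudge_tcp --plan '{"deltas":[[0, -0.002, 0.001, 0], [0, 0, 0.0015, 0], [0, 0, 0.0015, 0], [0, 0, 0.001, 0], [0, 0, 0, 0]]}'

```text
time: 13.7
position: [0.5214, 0.0959, 0.1109]
tool_rot: [-0.076, 0.997, -0.002, 0.002]
ft_force: [3.5, -6.7, -0.2]
grip_width: 0.0176
grip_force: 50.8
```

```bash
python3 -c "from h import *;goto(.53,.044,.12,1.72)"
```

```text
t 13.7 pos [0.5214 0.0959 0.1109] phi 1.722 tilt [-0.003 -0.003 -1.   ] q6 -1.747 F [ 3.5 -6.7 -0.2] M [-1.78 -0.81 -0.  ] w 0.0176
tool shift [-0.0007 -0.0526 -0.0089] turn 0.002
```

Call:
nudge_tcp --plan '{"deltas":[[-0.0005, -0.001, 0.001, 0], [0, 0, 0.0015, 0], [0, 0, 0.0015, 0], [0, 0, 0, 0], [0, 0, 0, 0]]}'

```text
time: 14.12
position: [0.5218, 0.0953, 0.1064]
tool_rot: [-0.075, 0.997, -0.001, 0.001]
ft_force: [2.5, -5.1, -0.2]
grip_width: 0.0176
grip_force: 50.7
```

```bash
python3 -c "from h import *;goto(.53,.044,.12,1.72)"
```

```text
t 14.12 pos [0.5218 0.0953 0.1064] phi 1.7213 tilt [-0.002 -0.002 -1.   ] q6 -1.748 F [ 2.5 -5.1 -0.2] M [-1.32 -0.55 -0.03] w 0.0176
tool shift [-0.0005 -0.052  -0.0135] turn 0.0013
```

Call:
nudge_tcp --plan '{"deltas":[[-0.0005, -0.001, -0.0005, 0], [0, 0, 0, 0.1], [0, 0, 0, 0.1], [0, 0, 0, 0.1], [0, 0, 0, 0.1], [0, 0, 0, 0.1], [0, 0, 0, 0.1], [0, 0, 0, 0]]}' --force 60

```text
time: 14.78
position: [0.523, 0.0946, 0.1066]
tool_rot: [0.224, 0.974, -0.0, 0.002]
ft_force: [3.3, -4.5, -2.7]
grip_width: 0.0174
grip_force: 59.7
```

```bash
python3 -c "from h import *;goto(.53,.044,.12,1.72)"
```

```text
t 14.78 pos [0.523  0.0946 0.1066] phi 1.118 tilt [-0.003 -0.    -1.   ] q6 -1.147 F [ 3.3 -4.5 -2.7] M [-1.17 -0.86  0.15] w 0.0174
tool shift [-0.0285 -0.0424 -0.0133] turn -0.602
```

Call:
nudge_tcp --plan '{"deltas":[[-0.0008, -0.0005, 0, 0.1], [0, 0, 0, 0.1], [0, 0, 0, 0.1], [0, 0, 0, 0.1], [0, 0, 0, 0.1], [0, 0, 0, 0.05], [0, 0, 0, 0]]}'

```text
time: 15.37
position: [0.5238, 0.094, 0.1066]
tool_rot: [0.48, 0.877, 0.0, 0.002]
ft_force: [2.9, -4.1, -3.5]
grip_width: 0.0176
grip_force: 59.6
```

```bash
python3 -c "from h import *;goto(.53,.044,.12,1.72)"
```

```text
t 15.37 pos [0.5238 0.094  0.1066] phi 0.5694 tilt [-0.003  0.003 -1.   ] q6 -0.6 F [ 2.9 -4.1 -3.5] M [-1.   -1.04  0.09] w 0.0176
tool shift [-0.0455 -0.0217 -0.0133] turn -1.1506
```

Call:
nudge_tcp --plan '{"deltas":[[0, 0, 0, 0.06], [0, 0, 0, 0.04], [0, 0, 0, 0]]}'

```text
time: 15.62
position: [0.5239, 0.094, 0.1067]
tool_rot: [0.523, 0.852, 0.001, 0.002]
ft_force: [4.1, -3.6, -3.5]
grip_width: 0.0175
grip_force: 59.6
```

```bash
python3 -c "from h import *;goto(.53,.044,.12,1.72)"
```

```text
t 15.62 pos [0.5239 0.094  0.1067] phi 0.4699 tilt [-0.003  0.003 -1.   ] q6 -0.501 F [ 4.1 -3.6 -3.5] M [-1.1  -1.01  0.16] w 0.0175
tool shift [-0.0473 -0.0172 -0.0132] turn -1.2501
```

Call:
nudge_tcp --plan '{"deltas":[[0, 0, 0, 0.04], [0, 0, 0, 0.03], [0, 0, 0, 0], [0, 0, 0, 0]]}'

```text
time: 15.95
position: [0.524, 0.0939, 0.1067]
tool_rot: [0.552, 0.834, 0.001, 0.002]
ft_force: [4.4, -4.9, -3.1]
grip_width: 0.0177
grip_force: 59.6
```

```bash
python3 -c "from h import *;goto(.53,.044,.12,1.72)"
```

```text
t 15.95 pos [0.524  0.0939 0.1067] phi 0.4012 tilt [-0.003  0.003 -1.   ] q6 -0.432 F [ 4.4 -4.9 -3.1] M [-1.14 -1.04  0.11] w 0.0177
tool shift [-0.0484 -0.0139 -0.0133] turn -1.3188
```

Call:
nudge_tcp --plan '{"deltas":[[0, 0, 0, 0.05], [0, 0, 0, 0.05], [0, 0, 0, 0], [0, 0, 0, 0]]}'

```text
time: 16.28
position: [0.524, 0.0938, 0.1067]
tool_rot: [0.593, 0.805, 0.001, 0.002]
ft_force: [4.6, -2.9, -3.9]
grip_width: 0.0176
grip_force: 59.6
```

```bash
python3 -c "from h import *;goto(.53,.044,.12,1.72)"
```

```text
t 16.28 pos [0.524  0.0938 0.1067] phi 0.3016 tilt [-0.003  0.004 -1.   ] q6 -0.332 F [ 4.6 -2.9 -3.9] M [-1.16 -1.03  0.19] w 0.0176
tool shift [-0.0494 -0.0091 -0.0132] turn -1.4184
```

Call:
nudge_tcp --plan '{"deltas":[[0, 0, 0, 0.06], [0, 0, 0, 0.06], [0, 0, 0, 0], [0, 0, 0, 0]]}'

```text
time: 16.62
position: [0.5241, 0.0937, 0.1067]
tool_rot: [0.64, 0.768, 0.001, 0.002]
ft_force: [4.2, -5.0, -3.5]
grip_width: 0.0173
grip_force: 59.6
```

```bash
python3 - <<'E'
from h import *
from rig import robot, imaging, get_obs
goto(.53,.044,.12,1.72)
print([np.round(get_obs()["moment"],3)])
c=imaging.camera("side");cv2.imwrite('pics/side4.png',c['img'][:,:,::-1])
u,v=200,130
cv2.imwrite("pics/c4.png",cv2.resize(c['img'][v:v+60,u:u+80,::-1],None,fx=10,fy=10,interpolation=cv2.INTER_CUBIC))
i=c["img"].astype(int);m=((i[...,0]>110)&(i[...,1]<60)&(i[...,2]<60)).astype(np.uint8)
n,l,st,ce=cv2.connectedComponentsWithStats(m)
for k in range(1,n):
    if st[k,4]>40:
        W=np.array([at_z(c,*x,.116)[:2] for x in np.argwhere(l==k)[:,::-1]]);e=np.linalg.svd(W-W.mean(0),full_matrices=False)[2][0];print(st[k],W.mean(0).round(4),np.arctan2(e[1],e[0]))
E
```

```text
t 16.62 pos [0.5241 0.0937 0.1067] phi 0.182 tilt [-0.003  0.004 -1.   ] q6 -0.212 F [ 4.2 -5.  -3.5] M [-1.26 -1.13  0.28] w 0.0173
tool shift [-0.05   -0.0031 -0.0132] turn -1.538
[array([-1.263, -1.13 ,  0.279])]
[414  58  11   8  65] [ 1.1653 -0.2423] -2.740822831639469
[240 166  12   9  65] [0.5296 0.0679] 2.6589107918116155
[415 216  26   5 114] [ 0.5734 -0.3687] -1.1181007702278551
```

View pics/c4.png

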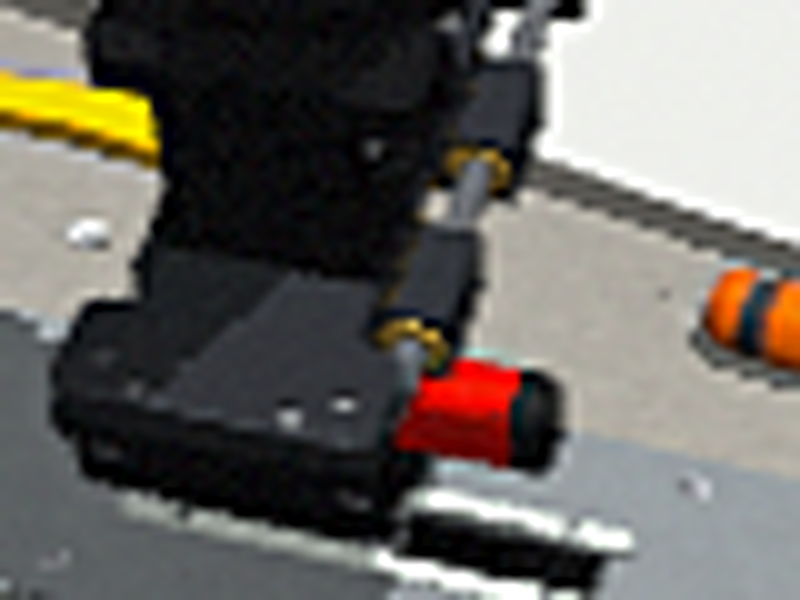

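Call:
nudge_tcp --plan '{"deltas":[[0, 0, 0, 0.06], [0, 0, 0, 0.06], [0, 0, 0, 0], [0, 0, 0, 0]]}'

```text
time: 17.0
position: [0.5242, 0.0936, 0.1067]
tool_rot: [0.685, 0.729, 0.001, 0.002]
ft_force: [4.7, -5.0, -3.0]
grip_width: 0.0174
grip_force: 59.6
```

```bash
python3 - <<'E'
from h import *
from rig import robot, imaging, get_obs
goto(.53,.044,.12,1.72)
class C(dict):pass
c=imaging.camera("side")
p=get_obs()["position"]
print("cap end dir before turn:", at_z(c,253.5,171.0,.116))
for a in(-1.1,-1.2,-1.3,-1.4,-1.5): print(a,np.round(proj(c,[.524+.045*np.cos(a),.0937+.045*np.sin(a),.116]),1))
E
```

```text
t 17.0 pos [0.5242 0.0936 0.1067] phi 0.0619 tilt [-0.002  0.004 -1.   ] q6 -0.092 F [ 4.7 -5.  -3. ] M [-1.33 -1.11  0.23] w 0.0174
tool shift [-0.0499  0.0028 -0.0132] turn -1.6581
cap end dir before turn: [0.53358448 0.04950959 0.116     ]
-1.1 [253.9 167.4]
-1.2 [253.8 168.8]
-1.3 [253.6 170.2]
-1.4 [253.2 171.6]
-1.5 [252.6 172.9]
```

```bash
python3 - <<'E'
from h import *
from rig import robot, imaging, get_obs
o=[get_obs()["moment"][2]]
c=imaging.camera("side");a=cv2.imread('pics/side4.png')
cv2.imwrite('pics/side5.png',c['img'][:,:,::-1])
b=c['img'][:,:,::-1]
u,v=225,155
cv2.imwrite("pics/c5.png",np.hstack([cv2.resize(i[v:v+40,u:u+40],None,fx=10,fy=10,interpolation=cv2.INTER_CUBIC) for i in(a,b)]))
E
```

```text
(no output)
```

View pics/c5.png

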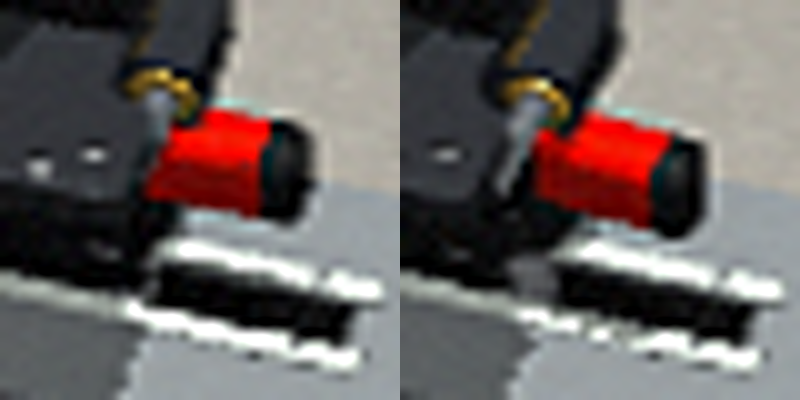

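Call:
nudge_tcp --plan '{"deltas":[[0, 0, 0, -0.1], [0, 0, 0, -0.1], [0, 0, 0, 0]]}'

```text
time: 17.35
position: [0.5239, 0.0939, 0.1068]
tool_rot: [0.608, 0.794, 0.001, 0.002]
ft_force: [4.2, -4.6, -2.9]
grip_width: 0.0178
grip_force: 59.7
```

```bash
python3 -c "from h import *;goto(.53,.044,.12,1.72)"
```

```text
t 17.35 pos [0.5239 0.0939 0.1068] phi 0.2646 tilt [-0.002  0.004 -1.   ] q6 -0.296 F [ 4.2 -4.6 -2.9] M [-1.14 -1.04  0.13] w 0.0178
tool shift [-0.0497 -0.0071 -0.0132] turn -1.4554
```

Call:
nudge_tcp --plan '{"deltas":[[0, 0, 0, -0.1], [0, 0, 0, 0]]}'

```text
time: 17.52
position: [0.5238, 0.0939, 0.1068]
tool_rot: [0.567, 0.824, 0.001, 0.002]
ft_force: [4.6, -3.4, -3.0]
grip_width: 0.0178
grip_force: 59.7
```

```bash
python3 -c "from h import *;goto(.53,.044,.12,1.72)"
```

```text
t 17.52 pos [0.5238 0.0939 0.1068] phi 0.3644 tilt [-0.003  0.003 -1.   ] q6 -0.395 F [ 4.6 -3.4 -3. ] M [-1.15 -0.95  0.09] w 0.0178
tool shift [-0.0489 -0.012  -0.0132] turn -1.3556
```

Call:
nudge_tcp --plan '{"deltas":[[0, 0, 0, -0.1], [0, 0, 0, -0.1], [0, 0, 0, 0]]}'

```text
time: 17.77
position: [0.5236, 0.0944, 0.1068]
tool_rot: [0.483, 0.875, 0.001, 0.002]
ft_force: [4.1, -3.3, -1.5]
grip_width: 0.0176
grip_force: 59.7
```

```bash
python3 -c "from h import *;goto(.53,.044,.12,1.72)"
```

```text
t 17.77 pos [0.5236 0.0944 0.1068] phi 0.5619 tilt [-0.002  0.003 -1.   ] q6 -0.593 F [ 4.1 -3.3 -1.5] M [-0.84 -1.01  0.05] w 0.0176
tool shift [-0.046  -0.0214 -0.0132] turn -1.1581
```

Call:
nudge_tcp --plan '{"deltas":[[0, 0, 0, -0.08], [0, 0, 0, 0]]}'

```text
time: 17.93
position: [0.5235, 0.0945, 0.1069]
tool_rot: [0.449, 0.893, 0.001, 0.001]
ft_force: [4.4, -1.3, -3.4]
grip_width: 0.0178
grip_force: 59.7
```

```bash
python3 -c "from h import *;goto(.467,-.227,.2,.893)"
```

```text
t 17.93 pos [0.5235 0.0945 0.1069] phi 0.639 tilt [-0.002  0.003 -1.   ] q6 -0.671 F [ 4.4 -1.3 -3.4] M [-0.62 -1.21 -0.04] w 0.0178
tool shift [-0.2246 -0.2369 -0.0934] turn -0.254
```

Call:
nudge_tcp --plan '{"deltas":[[0, 0, -0.003, 0], [0, 0, -0.004, 0], [0, 0, -0.005, 0], [0, 0, -0.008, 0], [0, 0, 0, 0]]}'

```text
time: 18.35
position: [0.522, 0.0953, 0.1278]
tool_rot: [0.45, 0.893, 0.001, -0.0]
ft_force: [2.9, 0.2, -0.5]
grip_width: 0.0176
grip_force: 59.7
```

```bash
python3 -c "from h import *;goto(.467,-.227,.2,.893)"
```

```text
t 18.35 pos [0.522  0.0953 0.1278] phi 0.6375 tilt [ 0.001  0.001 -1.   ] q6 -0.67 F [ 2.9  0.2 -0.5] M [ 0.11 -0.6  -0.  ] w 0.0176
tool shift [-0.2262 -0.2359 -0.0726] turn -0.2555
```

Call:
nudge_tcp --plan '{"deltas":[[0, 0, -0.0125, 0], [0, 0, -0.0125, 0], [0, 0, -0.0125, 0], [0, 0, -0.0125, 0], [0, 0, -0.0125, 0], [0, 0, -0.0125, 0], [0, 0, 0, 0]]}'

```text
time: 18.93
position: [0.5208, 0.0951, 0.2034]
tool_rot: [0.449, 0.893, 0.0, -0.001]
ft_force: [-0.0, 0.1, -3.1]
grip_width: 0.018
grip_force: 59.8
```

```bash
python3 -c "from h import *;goto(.4678,-.2275,.2,.892)"
```

```text
t 18.93 pos [0.5208 0.0951 0.2034] phi 0.639 tilt [ 0.001 -0.    -1.   ] q6 -0.671 F [-0.   0.1 -3.1] M [-0.06 -0.01 -0.03] w 0.018
tool shift [-0.2273 -0.235   0.0032] turn -0.253
```

Call:
nudge_tcp --plan '{"deltas":[[-0.0227, -0.0235, 0, 0], [-0.0227, -0.0235, 0, 0], [-0.0227, -0.0235, 0, 0], [-0.0227, -0.0235, 0, 0], [-0.0227, -0.0235, 0, 0], [-0.0227, -0.0235, 0, 0], [-0.0227, -0.0235, 0, 0], [-0.0227, -0.0235, 0, 0], [-0.0227, -0.0235, 0, 0], [-0.0227, -0.0235, 0, 0], [0, 0, 0, -0.0845], [0, 0, 0, -0.0845], [0, 0, 0, -0.084], [0, 0, 0, 0], [0, 0, 0, 0]]}'

```text
time: 20.18
position: [0.4678, -0.2267, 0.2008]
tool_rot: [0.334, 0.943, 0.001, -0.002]
ft_force: [0.1, -1.1, -2.2]
grip_width: 0.0177
grip_force: 59.8
```

```bash
python3 - <<'E'
from h import *
from rig import robot, imaging, get_obs
goto(.4678,-.2275,.2,.892)
c=imaging.camera("side");p=np.array(get_obs()["position"]);print(np.round(proj(c,p-[0,0,.09]),1),np.round(proj(c,[.467,-.227,.076]),1))
u,v=300,180
cv2.imwrite("pics/c6.png",cv2.resize(c['img'][v:v+90,u:u+100,::-1],None,fx=6,fy=6,interpolation=cv2.INTER_CUBIC))
E
```

```text
t 20.18 pos [ 0.4678 -0.2267  0.2008] phi 0.8902 tilt [ 0.004  0.    -1.   ] q6 -1.557 F [ 0.1 -1.1 -2.2] M [-0.06 -0.03 -0.02] w 0.0177
tool shift [-0.0004 -0.0006  0.0008] turn -0.0018
[353.1 233.2] [349.9 241. ]
```

View pics/c6.png

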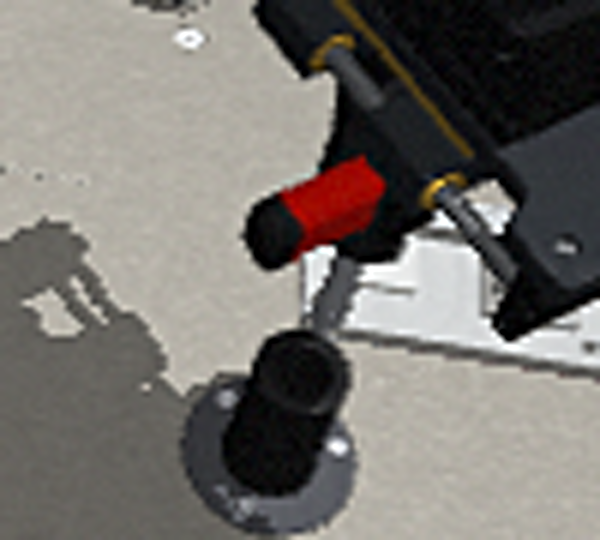

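The key hangs upright. The mouth is at crop (302,372), within about 1 px of the projected spot. Inserting.

Call:
nudge_tcp --plan '{"deltas":[[-0.0004, -0.0006, 0.012, 0], [0, 0, 0.012, 0], [0, 0, 0.012, 0], [0, 0, 0.012, 0], [0, 0, 0.012, 0], [0, 0, 0, 0]]}'

```text
time: 20.73
position: [0.4674, -0.227, 0.1397]
tool_rot: [0.333, 0.943, 0.001, -0.003]
ft_force: [-0.1, 1.6, -2.5]
grip_width: 0.0175
grip_force: 59.8
```

```bash
python3 -c "from h import *;goto(.4678,-.2275,.0965,.892)"
```

```text
t 20.73 pos [ 0.4674 -0.227   0.1397] phi 0.8918 tilt [ 0.006  0.    -1.   ] q6 -1.559 F [-0.1  1.6 -2.5] M [-0.04  0.06  0.03] w 0.0175
tool shift [-0.0009 -0.0001  0.0432] turn -0.0002
```

Call:
nudge_tcp --plan '{"deltas":[[0, 0, 0.012, 0], [0, 0, 0.012, 0], [0, 0, 0.012, 0], [0, 0, 0.005, 0], [0, 0, 0.002, 0], [0, 0, 0, 0], [0, 0, 0, 0]]}'

```text
time: 21.32
position: [0.4694, -0.2289, 0.0994]
tool_rot: [0.333, 0.943, -0.0, 0.0]
ft_force: [1.2, -0.2, -2.1]
grip_width: 0.0176
grip_force: 59.8
```

```bash
python3 -c "from h import *;goto(.4678,-.2275,.0965,.892)"
```

```text
t 21.32 pos [ 0.4694 -0.2289  0.0994] phi 0.8929 tilt [-0.001  0.    -1.   ] q6 -1.561 F [ 1.2 -0.2 -2.1] M [-0.04 -0.07  0.02] w 0.0176
tool shift [0.0022 0.0001 0.0029] turn 0.0009
```

Call:
nudge_tcp --plan '{"deltas":[[0.001, 0, 0.0015, 0], [0.001, 0, 0.001, 0], [0, 0, 0.0005, 0], [0, 0, 0, 0]]}'

```text
time: 21.65
position: [0.4675, -0.2274, 0.0964]
tool_rot: [0.332, 0.943, -0.0, 0.0]
ft_force: [-1.5, 0.4, 1.6]
grip_width: 0.0174
grip_force: 59.8
```

```bash
python3 -c "from h import *;goto(.4678,-.2275,.0965,.892)"
```

```text
t 21.65 pos [ 0.4675 -0.2274  0.0964] phi 0.8931 tilt [-0.  0. -1.] q6 -1.561 F [-1.5  0.4  1.6] M [ 0.15  0.09 -0.01] w 0.0174
tool shift [-0.0003  0.0002 -0.0001] turn 0.0011
```

Call:
nudge_tcp --plan '{"deltas":[[0, 0, 0, 0], [0, 0, 0, 0], [0, 0, 0, 0], [0, 0, 0, 0], [0, 0, 0, 0], [0, 0, 0, 0], [0, 0, 0, 0], [0, 0, 0, 0], [0, 0, 0, 0], [0, 0, 0, 0]]}' --aperture 0.087

```text
time: 22.48
position: [0.4675, -0.2275, 0.0958]
tool_rot: [0.332, 0.943, -0.0, -0.0]
ft_force: [-0.4, 0.2, -0.2]
grip_width: 0.0761
grip_force: 0.0
```

```bash
python3 -c "from h import *;goto(.4678,-.2275,.2,.892)"
```

```text
t 22.48 pos [ 0.4675 -0.2275  0.0958] phi 0.8931 tilt [ 0. -0. -1.] q6 -1.561 F [-0.4  0.2 -0.2] M [-0.01 -0.04  0.02] w 0.0761
tool shift [-0.0002  0.0002 -0.1042] turn 0.0011
```

Call:
nudge_tcp --plan '{"deltas":[[0, 0, -0.02, 0], [0, 0, -0.025, 0], [0, 0, -0.025, 0], [0, 0, -0.025, 0], [0, 0, -0.025, 0], [0, 0, -0.025, 0], [0, 0, 0, 0], [0, 0, 0, 0]]}'

```text
time: 23.15
position: [0.4682, -0.2279, 0.2423]
tool_rot: [0.332, 0.943, -0.001, 0.002]
ft_force: [0.1, -0.3, -0.9]
grip_width: 0.0869
grip_force: 0.0
```

```bash
python3 - <<'E'
from h import *
from rig import robot, imaging, get_obs
goto(.4678,-.2275,.2,.892)
c=imaging.camera("side")
cv2.imwrite("pics/c7.png",cv2.resize(c['img'][130:300,120:450,::-1],None,fx=2.4,fy=2.4,interpolation=cv2.INTER_CUBIC))
E
```

```text
t 23.15 pos [ 0.4682 -0.2279  0.2423] phi 0.8932 tilt [-0.004  0.    -1.   ] q6 -1.561 F [ 0.1 -0.3 -0.9] M [-0.02  0.02 -0.01] w 0.0869
tool shift [0.0007 0.0001 0.0423] turn 0.0012
```

View pics/c7.png

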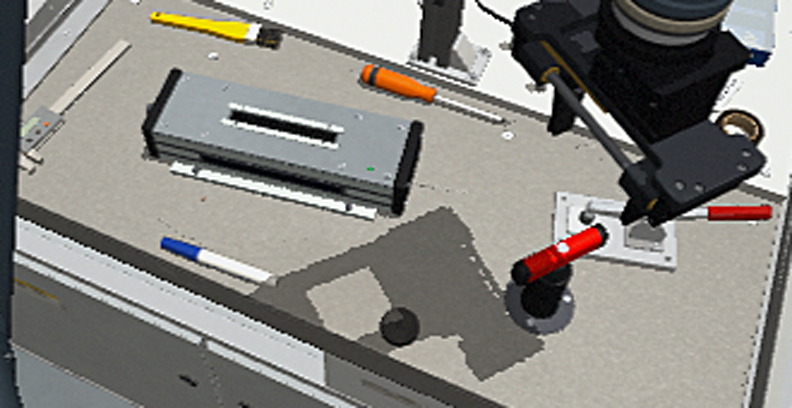

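The key is seated upright in its stand at about (563,250), the bystanders have not moved, and the gripper is clear. Handing in.

```bash
python3 -c "
from rig import robot, imaging, get_obs
print(robot.hand_in())"
```

```text
the job is handed in; nothing more can be done
None
```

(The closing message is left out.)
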